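# Raise the counterweighted hold-down and index the bao plank

## Task

Push the counterweighted hold-down arm up off the bao plank and past its balance point, so that it tips back and stays raised by itself. Then push the freed plank along its channel until its end meets the end stop, and take the hand away. Only push with the fingers: do not grip the arm, do not shift the plank before the arm is up, do not lift the plank, and leave the tools and the marble dish where they are.

Things in the scene. Friction and masses are not known exactly. Their poses are not given: they have to be found in the camera images.
- jig: Fixed plywood bed 470 x 215 x 12 mm on the cart top (z = 0), random place and yaw. Origin on the cart top under the channel's middle line; +y along the channel to the end stop, +x across to the hinge bracket. Channel: fence at +x (top 32 mm up), low rail at -x (top 22 mm), 2 mm play each side of the plank. Bracket 64 mm wide, 146 mm tall, at x 68 to 128 mm, y 0. Bed ends at y -250 mm.
- hinge (a point): Hinge axis of the hold-down arm, middle of its pin, at (90, 0, 100) mm in the jig's frame. The pin runs along the jig's y axis.
- holddown (a joint): Hold-down arm's angle: 0 down (rubber foot on the plank, arm points to the jig's -x), grows as it rises, stop at 1.85 rad. A steel drum counterweight (52 mm) behind and above the hinge balances it near 0.9 rad: below that it falls back down, above it falls on to the stop by itself and stays. Free hinge, slightly damped; about 2 N across the arm at the T-handle lifts it.
- tbar (a point): Wooden T-handle on the arm's free end: round bar 16 mm thick, 120 mm long, along the jig's y. This point is its centre. Arm down: 150 mm to the jig's -x of the hinge and 110 mm above it (210 mm above the cart); swings about the hinge at 186 mm radius, up and to +x. A 14 mm stem joins its middle from +x and below; its -x face and underside are free to push.
- plank_center (a point): Centre, half-way up, of the loose dark sapele plank with six pits (46 mm wide, 18 deep): 360 mm (y) x 100 (x) x 30 high, 0.5 to 0.8 kg, axes parallel to the jig's. It lies in the channel, underside 12 mm and top 42 mm above the cart. Its free end is 180 mm to -y of this point; the other end, to +y, must meet the end stop, 40 to 80 mm away at the start.
- stop_face (a point): Middle of the end stop's face that looks to the jig's -y, at (0, 200, 27) mm in the jig's frame. The plank is home when its centre is 180 mm to -y of this point.
- rasp: Half-round rasp with a red handle, 330 mm long, lying loose on the cart; leave it alone. Origin under the middle, handle to its -x.
- sanding_block: Loose pale ash sanding block, 60 x 100 x 35 mm; leave it alone. Origin under its centre.
- bradawl: Loose brass-capped bradawl, 130 mm long, 26 mm thick; leave it alone. Origin under the front end of its handle.
- marble_dish: Loose wooden dish, 100 mm wide and 28 mm high, with four glass marbles; leave it alone. Origin under its centre.

How it is judged:
By the outcome, as a careful person would: the job done as asked, in the order asked, and still so for the second after the job is handed in, with the robot touching nothing.
It also fails if it takes over 48 s, if anything falls off the work surface, if the arm or the gripper's body presses on something with over 40 N, if the wrist force passes 120 N, or if a joint passes its speed limit or range.

## Robot

A 6-joint arm with a two-finger parallel gripper is mounted at the origin on the work surface. World frame = base frame: x ahead of the robot, y to its left, z up, the work surface at z = 0. Lengths are in m, angles in rad, forces in N, time in s.
With the tool pointing down it reaches from about 0.375 to 0.925 m from the base axis. Payload 5.7 kg.
Tool frame: the origin (TCP) lies midway between the tips of the shut fingers; the grasp point (between the pads) lies 19 mm behind it; z points along the fingers, y is the line along which they close (so a half turn about z gives the same grasp; the last joint's range is limited). The gripper opens to 88 mm and grips with 3 to 60 N. Pads are 20 mm wide; open, the fingers measure 115 mm over their backs; the gripper's body (75 mm by 178 mm) begins 61 mm behind the grasp point.
Start: joints at [-0.115, 0.359, 1.51, -0, 1.272, -0.115], TCP at [0.6, -0, 0.223] pointing down, gripper open.
Joint ranges: [-2.97, 2.97], [-1.01, 2.36], [0.21, 2.38], [-0.96, 4.11], [0.2, 2.71], [-2.98, 2.98]. Speed limits (rad/s): [2.39, 2.39, 3.14, 3.14, 3.14, 3.14].

## Interface

Orientations are given as a unit quaternion [x, y, z, w].
In Python, from bench import move_ptp, servo_line, goto_joints, move_gripper, sleep, inverse_kinematics, capture, PlanningError, close_job, spot_in, silhouettes, current_clock, current_joint_pos, current_qvel, current_joint_torque, current_position, current_orientation, current_force, current_torque, current_finger_gap, current_grip_force gives the robot as it stands. Calls block until the motion is done:
- move_ptp(position, orientation): joint-space move of the TCP to a pose.
- servo_line(position, orientation=None, rate=0.15, contact_N=None): straight line of the TCP; orientation=None keeps the orientation; rate is the mean speed in m/s. With contact_N (N) it stops when the force on the tool has changed by that much, and returns True; else False.
- goto_joints(angles): joint-space move.
- move_gripper(opening): finger opening in m; the grip force is fixed at half the most; returns when the fingers have stopped.
- sleep(seconds).
- inverse_kinematics(position, orientation): joint angles nearest the present ones, or None.
- capture(name): name is "scene" or "side" or "wrist"; returns a dict with "image" (420x560x3 uint8, blue, green, red), "range_z" (420x560 float32, m along the optical axis (not along the pixel's ray), 0 where there is no reading), "intrinsics" (3x3 intrinsics, pixels), "R" (3x3) and "t" (3): a world point X has camera coordinates R X + t. Camera axes: x right, y down, z forward; pixel columns grow to the right and rows downward; lengths in m; the calibration is good to about 2 mm. A picture is of the moment at which its call begins.
A pose or a line that the arm cannot do raises PlanningError and nothing moves.
- close_job(): hands the job in; it is judged then, once.
Trained networks look in the newest picture that a camera, given by its name, has taken for a name from the list of things; names that differ only in an ending like _2 or _b are one class to them, and where a whole thing is asked for, a point or a joint stands for the part that bears it (a point fixed in the world has none). Each returns a list of dicts, best first, with "conf" (0 to 1); they miss things now and then, are a little off and sometimes report something else, mostly with a low value. They report only what shows in the picture. A call takes as long as a camera call.
- spot_in(camera, query): "xy" ([column, row] in pixels, amid what is visible of it).
- silhouettes(camera, query): "region" (420x560 bool, what is visible of it) and "xy" ([column, row] in pixels, amid what is visible of it).
Readings, each from a call of its own:
- current_clock(): time.
- current_joint_pos(): joint angles.
- current_qvel(): joint speeds.
- current_joint_torque(): joint torques, N m.
- current_position(): TCP position.
- current_orientation(): TCP orientation.
- current_force(): force on the tool from outside, world axes, zero at the start.
- current_torque(): the same for the moment, N m.
- current_finger_gap(): finger opening in m.
- current_grip_force(): force on a finger pad.
Only numpy, scipy, OpenCV 4.12 (cv2) and the standard library are available. Lean on these libraries where they do the work, as an engineer would, in place of code of your own. Each camera call takes 0.05 s, during which the arm holds its last target. There are 200 camera calls.

## Working session

There is one attempt and no reset: what is moved stays moved. The work goes in short steps, each a Python script; the robot and the scene stay as the last script left them, time stands still between calls to the robot, and variables do not carry over. Pictures are saved under pics/ and viewed, at most 10 in all, crops included, and the job is handed in when it is done.

```bash
mkdir -p pics; ls; cat > h.py <<'E'
import numpy as np, cv2
from bench import *
def pts(c,mask=None):
    z=c["range_z"]; m=z>0
    if mask is not None: m&=mask
    v,u=np.nonzero(m); K=np.array(c["intrinsics"]); d=z[v,u]
    P=np.stack([(u-K[0,2])*d/K[0,0],(v-K[1,2])*d/K[1,1],d],1)
    return (P-np.array(c["t"]))@np.array(c["R"])
E
python3 - <<'E'
from h import *
ims=[]
for n in ("scene","side"):
    c=capture(n); ims.append(c["image"]); np.savez(n+".npz",**{k:np.array(v) for k,v in c.items()})
    print(n,-np.array(c["R"]).T@np.array(c["t"]))
    for q in ("plank_center","tbar","holddown","jig","rasp","sanding_block","bradawl","marble_dish"):
        r=silhouettes(n,q)
        if r:
            P=pts(c,r[0]["region"]); print(q,round(r[0]["conf"],2),r[0]["xy"],len(P),P.mean(0).round(3) if len(P) else '',P.min(0).round(3),P.max(0).round(3))
            np.save(f"{n}_{q}.npy",r[0]["region"])
        else: print(q,None)
    cv2.imwrite(f"pics/{n}.png",c["image"])
print(current_clock())
E
```

```text
pics
scene [1.07551646 1.08023256 1.0069311 ]
plank_center 0.93 [257.8, 268.8] 2479 [0.591 0.093 0.038] [ 0.512 -0.19  -0.007] [0.693 0.244 0.16 ]
tbar 0.59 [255.8, 253.2] 1261 [0.617 0.1   0.123] [ 0.4   -0.156 -0.002] [0.739 0.161 0.222]
holddown 0.73 [256.6, 249.9] 1448 [0.611 0.091 0.118] [ 0.371 -0.199 -0.006] [0.739 0.163 0.222]
jig None
rasp 0.67 [182.8, 185.7] 273 [ 0.621 -0.459  0.015] [ 0.404 -0.496 -0.003] [ 0.733 -0.433  0.025]
sanding_block 0.73 [328.2, 358.1] 1091 [0.59  0.465 0.019] [ 0.545  0.399 -0.002] [0.643 0.517 0.033]
bradawl 0.67 [362.6, 262.7] 153 [0.315 0.217 0.02 ] [0.298 0.176 0.006] [0.326 0.256 0.03 ]
marble_dish 0.64 [327.1, 360.1] 1100 [0.59  0.465 0.019] [ 0.533  0.399 -0.002] [0.643 0.517 0.033]
side [-0.07250557  0.98289544  1.28945784]
plank_center 0.84 [242.1, 241.2] 2373 [0.574 0.083 0.037] [ 0.516 -0.168 -0.002] [0.648 0.241 0.213]
tbar 0.56 [231.8, 214.0] 931 [0.608 0.101 0.125] [0.512 0.027 0.016] [0.734 0.163 0.224]
holddown 0.63 [233.9, 213.7] 974 [0.61  0.101 0.126] [0.512 0.014 0.001] [0.768 0.163 0.224]
jig 0.67 [215.4, 235.9] 5459 [0.623 0.137 0.043] [ 0.498 -0.175 -0.01 ] [0.83  0.323 0.224]
rasp 0.85 [307.8, 146.0] 295 [ 0.6   -0.461  0.016] [ 0.471 -0.498 -0.006] [ 0.726 -0.438  0.035]
sanding_block 0.62 [222.5, 337.4] 879 [0.424 0.434 0.031] [ 0.388  0.361 -0.004] [0.467 0.484 0.043]
bradawl 0.62 [297.1, 300.4] 202 [0.304 0.215 0.02 ] [ 0.291  0.162 -0.003] [0.321 0.254 0.034]
marble_dish 0.86 [166.0, 323.4] 772 [0.595 0.465 0.018] [0.543 0.421 0.   ] [0.639 0.517 0.033]
0.9
```

View pics/scene.png

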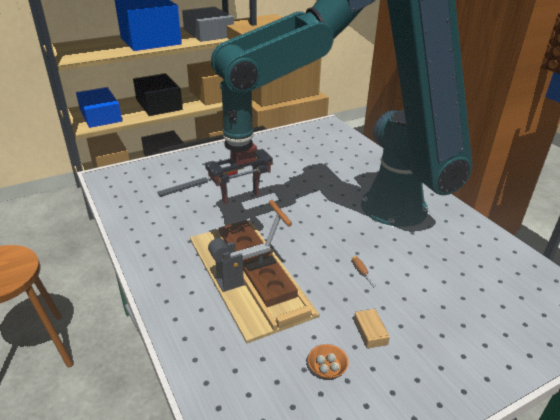

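View pics/side.png

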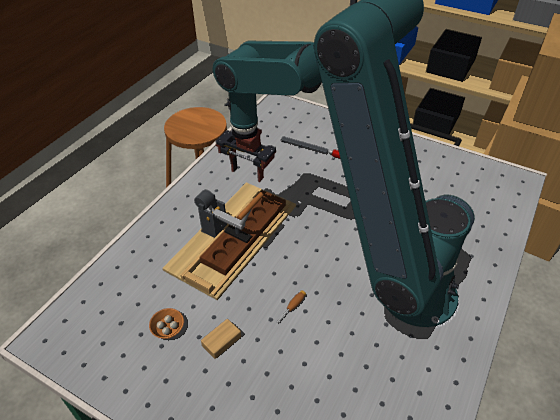

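```bash
python3 - <<'E'
import numpy as np, cv2
from h import pts
C={n:dict(np.load(n+".npz")) for n in("scene","side")}
A=[]
for n,c in C.items():
    P=pts(c); col=c["image"][c["range_z"]>0]
    # z bias
    A.append((P,col.astype(int)))
    m=(P[:,0]>.45)&(P[:,0]<.9)&(P[:,1]>-.25)&(P[:,1]<.38)
    q=P[m]; print(n,np.histogram(q[:,2],bins=np.arange(-.01,.06,.004)))
P=np.vstack([a[0] for a in A]); col=np.vstack([a[1] for a in A])
roi=(P[:,0]>.45)&(P[:,0]<.88)&(P[:,1]>-.22)&(P[:,1]<.38)
P=P[roi];col=col[roi]
dark=col.sum(1)<260
def rect(q,name):
    r=cv2.minAreaRect((q[:,:2]*1000).astype(np.float32)); print(name,len(q),r); return r
pl=P[(abs(P[:,2]-.042)<.005)&dark&(col[:,2]>col[:,0]+15)]
rect(pl,"plank")
bed=P[(abs(P[:,2]-.012)<.004)&(col[:,2]>col[:,0]+40)]
rect(bed,"bed")
hi=P[(P[:,2]>.19)&(P[:,2]<.23)&(P[:,0]<.62)&(P[:,1]>.01)]
r=rect(hi,"tbar"); print(hi.mean(0))
# topdown map 1px=1mm, colour + height
im=np.zeros((600,430,3),np.uint8); o=np.argsort(P[:,2]); 
for p,c in zip(P[o],col[o]): cv2.circle(im,(int((p[0]-.45)*1000),int((.38-p[1])*1000)),2,c.tolist(),-1)
hm=np.zeros((600,430,3),np.uint8)
h8=cv2.applyColorMap(np.clip(P[o,2]*1000*4,0,255).astype(np.uint8).reshape(-1,1),cv2.COLORMAP_JET)[:,0]
for p,c in zip(P[o],h8): cv2.circle(hm,(int((p[0]-.45)*1000),int((.38-p[1])*1000)),2,c.tolist(),-1)
cv2.imwrite("pics/top.png",cv2.resize(np.hstack([im,hm]),(800,558)))
E
```

```text
scene (array([  16, 1215, 8928, 4606,  546, 1769,  959,  250,  394,  314,  365,
        320,  805,  988,  141,  183,   72]), array([-0.01 , -0.006, -0.002,  0.002,  0.006,  0.01 ,  0.014,  0.018,
        0.022,  0.026,  0.03 ,  0.034,  0.038,  0.042,  0.046,  0.05 ,
        0.054,  0.058]))
side (array([ 178, 1890, 5026, 2980,  958, 1238,  860,  469,  478,  338,  305,
        322,  721,  683,  208,  116,   60]), array([-0.01 , -0.006, -0.002,  0.002,  0.006,  0.01 ,  0.014,  0.018,
        0.022,  0.026,  0.03 ,  0.034,  0.038,  0.042,  0.046,  0.05 ,
        0.054,  0.058]))
plank 2501 ((595.3563842773438, 96.13203430175781), (446.5428161621094, 126.29241943359375), 87.43119049072266)
bed 4383 ((618.162353515625, 81.74142456054688), (477.7139892578125, 222.80929565429688), 87.8348617553711)
tbar 388 ((529.0888061523438, 85.78080749511719), (39.49586486816406, 155.30030822753906), 6.544724464416504)
[0.52803297 0.10597469 0.21423855]
```

View pics/top.png

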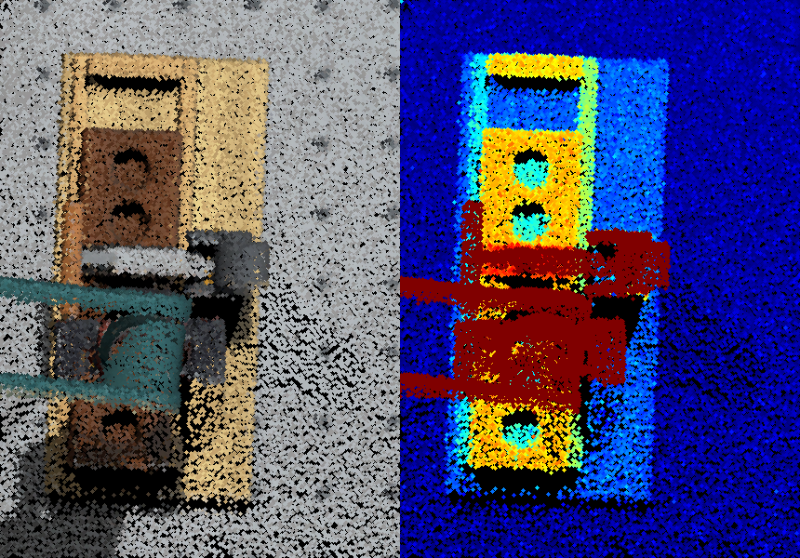

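```bash
cat >> h.py <<'E'
from scipy.spatial.transform import Rotation as Rn
E
python3 - <<'E'
from h import *
a=np.radians(2.17); ey=np.array([np.sin(a),np.cos(a)]); ex=np.array([np.cos(a),-np.sin(a)])
P=[];col=[]
for n in("scene","side"):
    c=dict(np.load(n+".npz")); P.append(pts(c)); col.append(c["image"][c["range_z"]>0].astype(int))
P=np.vstack(P);col=np.vstack(col)
J=np.c_[P[:,:2]@ex,P[:,:2]@ey,P[:,2]]
bc=np.array([.6182,.0817]); print("bed centre in rotated",bc@ex,bc@ey)
roi=(J[:,0]>.4)&(J[:,0]<.7)&(J[:,1]>-.2)&(J[:,1]<.36)
brown=(col[:,2]<170)&(col[:,2]>col[:,0]+25)
pl=J[roi&brown&(abs(J[:,2]-.042)<.006)]
# edges by density in histograms
seg=pl[(pl[:,1]>.16)&(pl[:,1]<.26)]
def edges(v,b):
    h,e=np.histogram(v,b); m=np.median(h[h>0]); i=np.nonzero(h>.5*m)[0]; return e[i[0]],e[i[-1]+1]
print("x edges",edges(seg[:,0],np.arange(.4,.72,.002)))
seg=pl[(pl[:,0]>.54)&(pl[:,0]<.62)]
print("y edges",edges(seg[:,1],np.arange(-.2,.36,.002)))
st=J[(J[:,2]>.024)&(J[:,0]>.55)&(J[:,0]<.62)&(J[:,1]>.255)&(J[:,1]<.36)]
print("stop",np.percentile(st[:,1],[1,5,50,95,99]),st[:,2].max(),len(st))
for lo,hi in((.08,.24),(-.15,-.08)):
    s=pl[(pl[:,1]>lo)&(pl[:,1]<hi)]; print(np.median(s[:,0]),np.percentile(s[:,0],[3,97]))
tb=J[(J[:,2]>.19)&(J[:,2]<.23)&(J[:,0]<.6)&(J[:,1]>.08)&(J[:,1]<.17)&(col[:,2]>col[:,0]+50)]
print("tbar",len(tb),np.percentile(tb,[2,50,98],axis=0))
print(current_orientation(),current_joint_pos())
E
```

```text
bed centre in rotated 0.6146631388623638 0.10504930139637528
x edges (np.float64(0.5300000000000001), np.float64(0.6360000000000002))
y edges (np.float64(-0.09999999999999992), np.float64(0.34200000000000047))
stop [0.25560938 0.25650826 0.32758159 0.34122802 0.34254238] 0.047564329758976766 617
0.5836305241332334 [0.53276592 0.63373772]
0.599752058981337 [0.54182114 0.61298519]
tbar 218 [[0.51239562 0.08155925 0.21048991]
 [0.52326349 0.12783483 0.216698  ]
 [0.53210577 0.16848203 0.22245036]]
[ 7.07100856e-01  7.07112706e-01 -5.61198877e-06 -2.42556517e-05] [-1.15102536e-01  3.58760992e-01  1.51038242e+00  2.23261594e-05
  1.27249423e+00 -1.15125856e-01]
```

```bash
cat >> h.py <<'E'
a=np.radians(2.17)
EY=np.array([np.sin(a),np.cos(a),0]); EX=np.array([np.cos(a),-np.sin(a),0]); EZ=np.array([0,0,1.])
O=.583*EX+.120*EY
def W(x,y,z): return O+x*EX+y*EY+z*EZ
S=1
def q(phi):
    d=np.sin(phi)*EX-np.cos(phi)*EZ; ty=S*EY
    return Rn.from_matrix(np.c_[np.cross(ty,d),ty,d]).as_quat()
def bar(th,back=0,y=-.036,p0=np.radians(35),L=.015):
    phi=p0*max(0,1-th/1.1); b=np.radians(36.25)+th
    B=np.array([.09-.186*np.cos(b),.1+.186*np.sin(b)])
    n=np.array([np.cos(phi),np.sin(phi)]); d=np.array([np.sin(phi),-np.cos(phi)])
    t=B-(.018+back)*n+L*d
    return W(t[0],y,t[1]),q(phi)
E
python3 - <<'E'
import h; from h import *
for s in(1,-1):
    h.S=s; print(s)
    for args in [(0,.045),(0,0),(.3,0),(.6,0),(.9,0),(1.1,0)]:
        p,o=bar(*args); j=inverse_kinematics(p,o); print(args,p.round(3),None if j is None else np.round(j,2))
    for y in(-.27,-.16): j=inverse_kinematics(W(0,y,.024),q(0)); print(None if j is None else np.round(j,2))
E
```

```text
1
(0, 0.045) [0.483 0.066 0.162] None
(0, 0) [0.52  0.064 0.187] [ 0.01  0.09  2.22 -0.13  0.22 -1.4 ]
(0.3, 0) [0.555 0.063 0.228] [ 0.    0.1   1.96 -0.03  0.64 -1.51]
(0.6, 0) [0.601 0.061 0.256] [-0.01  0.2   1.69 -0.01  0.97 -1.54]
(0.9, 0) [0.652 0.059 0.269] [-0.01  0.34  1.42 -0.    1.26 -1.55]
(1.1, 0) [0.688 0.058 0.269] [-0.02  0.46  1.24 -0.    1.45 -1.55]
[-0.4   0.59  1.69 -0.    0.86 -1.94]
[-0.22  0.58  1.73 -0.    0.84 -1.76]
-1
(0, 0.045) [0.483 0.066 0.162] None
(0, 0) [0.52  0.064 0.187] [ 0.01  0.09  2.22 -0.13  0.22  1.74]
(0.3, 0) [0.555 0.063 0.228] [ 0.    0.1   1.96 -0.03  0.64  1.63]
(0.6, 0) [0.601 0.061 0.256] [-0.01  0.2   1.69 -0.01  0.97  1.61]
(0.9, 0) [0.652 0.059 0.269] [-0.01  0.34  1.42 -0.    1.26  1.6 ]
(1.1, 0) [0.688 0.058 0.269] [-0.02  0.46  1.24 -0.    1.45  1.59]
[-0.4   0.59  1.69 -0.    0.86  1.2 ]
[-0.22  0.58  1.73 -0.    0.84  1.38]
```

```bash
python3 - <<'E'
from h import *
p0=np.radians(15)
def pre(back,th=0):
    p,o=bar(th,0,p0=p0); return p-back*EX,o
for b in(.05,0):
    p,o=pre(b); print(p,inverse_kinematics(p,o))
p,o=pre(.05)
move_gripper(0.0)
move_ptp(p+np.array([0,-.10,.06]),o)
servo_line(p,o,rate=.15)
f0=np.array(current_force())
c=servo_line(pre(-.012)[0],o,rate=.04,contact_N=1.5)
print("contact",c,np.array(current_position())-pre(0)[0],np.array(current_force())-f0,current_clock())
s=capture("scene");cv2.imwrite("pics/c1.png",cv2.resize(s["image"][150:350,150:400],None,fx=2.4,fy=2.4))
E
```

```text
[0.46234804 0.0665411  0.19083596] [ 0.00378808  0.07727184  2.0253671  -0.01536838  0.77743031 -1.51959888]
[0.51231218 0.06464787 0.19083596] [-1.24487149e-03  1.50737733e-01  1.93591128e+00 -1.32990473e-02
  7.93356163e-01 -1.52608560e+00]
contact True [-2.96655628e-03  8.49859915e-05 -7.54795960e-04] [-0.06529305  0.60556501 -0.36681934] 5.7917
```

View pics/c1.png

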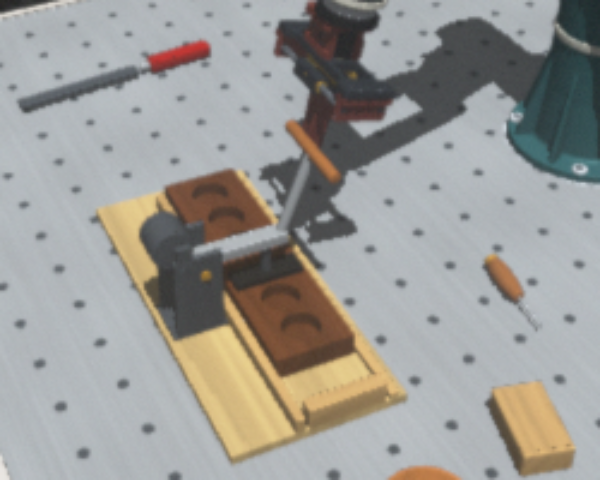

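The crop shows the shut fingers behind the T-bar's far (-y) half at about (305,135), with the arm still down and the plank unmoved. Next I sweep the arc.

```bash
python3 - <<'E'
from h import *
p0=np.radians(15)
f0=np.array(current_force())
for th in (.15,.3,.45,.6,.75,.9,1.0,1.1):
    p,o=bar(th,0,p0=p0); servo_line(p,o,rate=.07)
    print(th,(np.array(current_force())-f0).round(1),(np.array(current_position())-p).round(3))
sleep(.3)
s=capture("scene");cv2.imwrite("pics/c2.png",cv2.resize(s["image"][150:350,150:400],None,fx=2.4,fy=2.4));print(current_clock())
E
```

```text
0.15 [-2.3 -0.  -0.6] [-0.001  0.    -0.   ]
0.3 [-1.  -0.1 -1.6] [-0.  0. -0.]
0.45 [-2.  -0.8 -0.3] [-0. -0. -0.]
0.6 [-0.9 -0.8  0. ] [-0.  0. -0.]
0.75 [-1.7 -0.7  0.2] [-0.  0. -0.]
0.9 [-0.7  0.   0.2] [-0.  0. -0.]
1.0 [-0.7  0.  -0.1] [-0.  0. -0.]
1.1 [-0.3 -1.  -0.4] [-0.  0. -0.]
10.3083
```

View pics/c2.png

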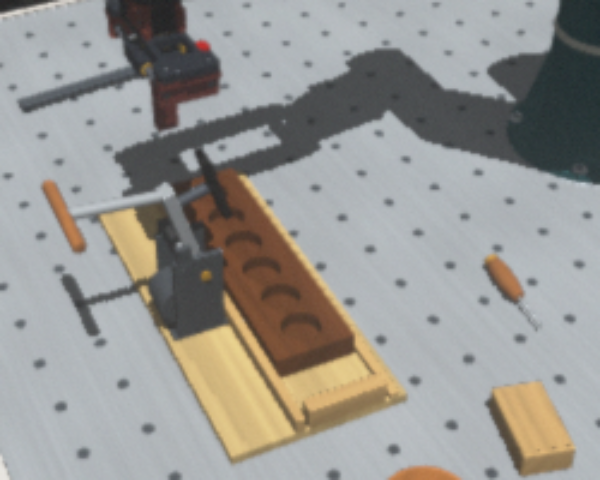

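The crop shows the arm resting raised on its stop, with the T-bar at (62,215) beyond the bracket. The plank is unmoved, with its gap to the end stop near (330,385) still open. Now I push the plank.

```bash
python3 - <<'E'
from h import *
o=q(0)
p=np.array(current_position())
servo_line(p-.2*EY,o,rate=.2)
move_ptp(W(0,-.272,.12),o)
servo_line(W(0,-.272,.024),o,rate=.12)
f0=np.array(current_force())
c=servo_line(W(0,-.205,.024),o,rate=.05,contact_N=1.5)
J=lambda:(np.array(current_position())-O)@np.c_[EX,EY,EZ]
print("touch",c,J().round(4),(np.array(current_force())-f0).round(1))
for i in range(4):
    y=J()[1]
    if y>-.166: break
    c=servo_line(W(0,-.162,.024),o,rate=.03,contact_N=12)
    print(c,J().round(4),(np.array(current_force())-f0).round(1),current_clock())
    if c: break
s=capture("scene");cv2.imwrite("pics/c3.png",cv2.resize(s["image"][150:350,150:400],None,fx=2.4,fy=2.4));print(current_clock())
E
```

```text
touch True [-0.0007 -0.2279  0.0236] [ 0.7 -0.5 -0.5]
True [-0.0003 -0.1685  0.0237] [-0.3 -1.8 -0.2] 15.8667
15.9167
```

View pics/c3.png

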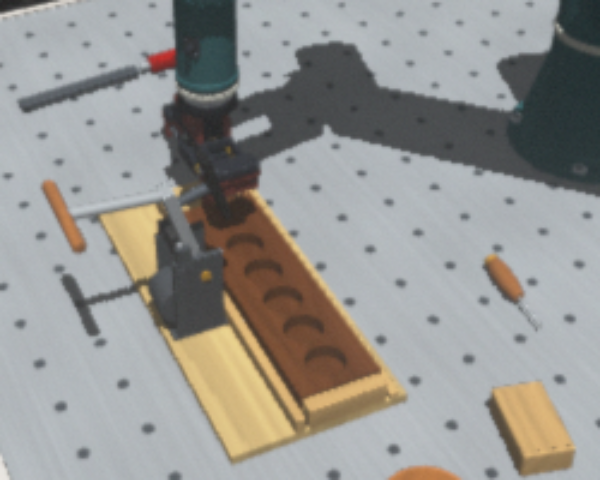

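The crop shows the plank's end meeting the end stop near (340,395). I'll press once more slowly, since it may have rebounded, and then withdraw.

```bash
python3 - <<'E'
from h import *
o=q(0)
J=lambda:(np.array(current_position())-O)@np.c_[EX,EY,EZ]
f0=np.array(current_force())
c=servo_line(W(0,-.160,.024),o,rate=.012,contact_N=10); sleep(.2)
print(c,J().round(4),(np.array(current_force())-f0).round(1))
servo_line(W(0,-.265,.024),o,rate=.1)
servo_line(W(0,-.30,.25),o,rate=.2)
sleep(.5)
s=capture("side");cv2.imwrite("pics/c4s.png",cv2.resize(s["image"][170:310,140:320],None,fx=3.5,fy=3.5,interpolation=cv2.INTER_CUBIC))
s=capture("scene");cv2.imwrite("pics/c4.png",cv2.resize(s["image"][200:340,170:350],None,fx=4,fy=4,interpolation=cv2.INTER_CUBIC));print(current_clock())
E
```

```text
True [-0.0008 -0.1685  0.023 ] [ 0.4  0.2 -1.1]
19.475
```

View pics/c4.png

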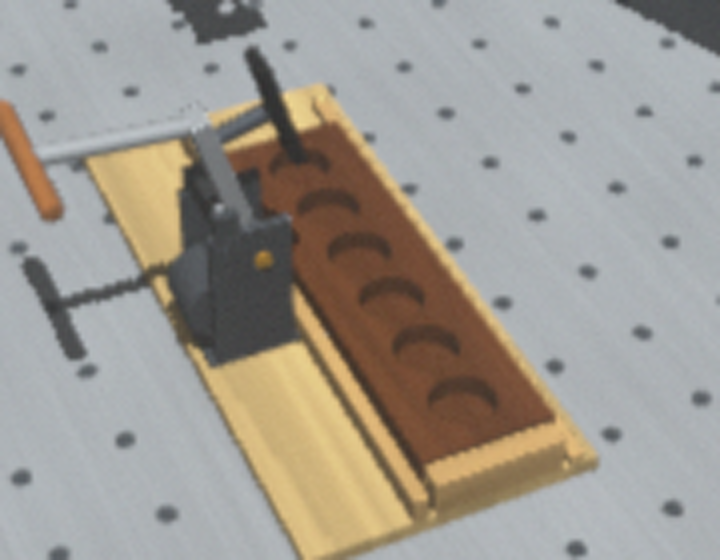

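View pics/c4s.png

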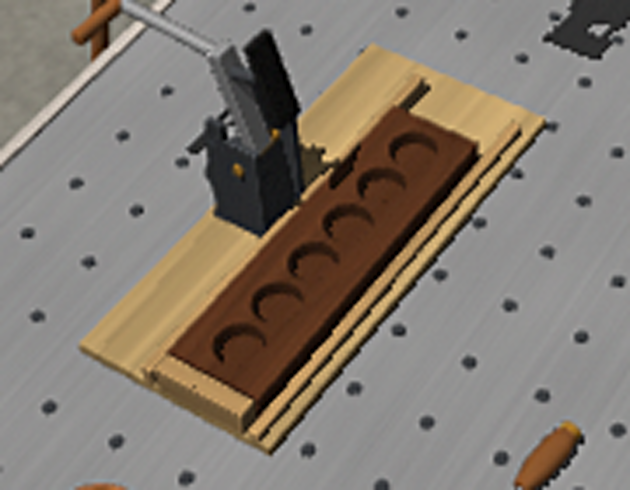

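Both pictures show the plank flush with the end stop, at (490,455) in the scene view and (210,380) in the side view. The arm is still raised and the hand is clear.

```bash
python3 -c "
from bench import *
print(close_job())"
```

```text
the job is handed in; nothing more can be done
None
```

I handed the job in at about 19.5 s: the hold-down arm stays raised on its stop, the plank is against the end stop, and the hand is clear of everything.

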